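Flip the power board over onto the soldering tile

ROBOT

A 6-joint arm with a two-finger parallel gripper is mounted at the origin on the work surface. World frame = base frame: x ahead of the robot, y to its left, z up, the work surface at z = 0. Lengths are in m, angles in degrees, forces in N, time in s.
With the tool pointing down it reaches from about 0.4 to 0.825 m from the base axis. Payload 7 kg.
Tool frame: the origin (TCP) lies midway between the tips of the shut fingers; the grasp point (between the pads) lies 19 mm behind it (manip.hold_point_z is the distance from the TCP to the grasp point, in m); z points along the fingers, y is the line along which they close (so a half turn about z gives the same grasp; the last joint's range is limited). The gripper opens to 88 mm and grips with 3 to 60 N. Pads are 19 mm wide; open, the fingers measure 130 mm over their backs; the gripper's body (78 mm by 193 mm) begins 47 mm behind the grasp point.
Start: joints at [81.308, 20.546, 0.682, 0, -70.136, -16.507], TCP at [0.287, 0.611, 0.227] pointing down, gripper open.
Joint ranges: [-176.03, 176.03], [-82.01, 121.73], [-58.28, 71.71], [-173.87, 95.51], [-174.79, -0.11], [-173.66, 173.66]. Speed limits (degrees/s): [136.94, 136.94, 172.46, 180, 180, 180].

INTERFACE

Orientations are given as [roll, pitch, yaw] about the fixed x, y, z axes, in that order (R = Rz(yaw) Ry(pitch) Rx(roll)).
In Python, from cell import manip gives the robot as it stands.
- The arm moves only by the tool move_arm, never from a script. Its argument "plan" is a list that holds one entry, the list of rows, each a list of 7 numbers: the shift along the world's x, y, z in cm, then the turn, a rotation vector about the world's x, y, z in rad, then the finger opening in cm, from 0 to 8.76. A call has 1 to 5 rows; each row shifts and turns the commanded pose from where the row before left it; what a row does not reach is not made up. A row lasts 1/10 s, in which the tool goes at most 50 mm and 8.59 degrees, less where a joint would pass 70% of its speed; a pose out of reach is approached as far as the arm can. A call with a gripper value outside its range is refused whole. The fingers move at their own pace and stop on an object; the grip force is fixed at half the most. Time passes only in rows, so rows that do not move let the fingers close. It gives the time, the measured TCP pose, the force, the opening and the grip force at its end, in the units of the state.
- manip.get_state(): the state, without advancing time (a new reading comes with each control period).
- manip.camera(name): name is "scene" or "top" or "wrist"; returns a dict with "pixels" (384x512x3 uint8, red, green, blue), "range_z" (384x512 float32, m along the optical axis (not along the pixel's ray), 0 where there is no reading), "camera_matrix" (3x3 intrinsics, pixels), "pose" (4x4, takes a point from camera to world coordinates). Camera axes: x right, y up, looking along -z (the intrinsics and any distortion apply to the point x, -y, -z); pixel columns grow to the right and rows downward; lengths in m; the calibration is good to about 2 mm. The wrist camera is an equidistant fisheye: a pixel r from the principal point sees the ray r / f radians off the axis. A picture is of the moment at which its call begins.
- manip.hand_in(): hands the job in; it is judged then, once.
The state is a dict: "time": time; "q": joint angles; "qvel": joint speeds; "joint_efforts": joint torques, N m; "ee_pos": TCP position; "eef_rot": TCP orientation; "ft_force": force on the tool from outside, world axes, zero at the start; "ft_torque": the same for the moment, N m; "opening": opening from 0.0 (shut) to 1.0 (fully open); "finger_force": force on a finger pad.
Only numpy, scipy, OpenCV 4.12 (cv2) and the standard library are available. Lean on these libraries where they do the work, as an engineer would, in place of code of your own. Each camera call takes 0.05 s, during which the arm holds its last target. There are 200 camera calls.

TASK

The drone's power board lies upside down on the bench, bare aluminium side up, just in front of the white soldering tile. With the fingertips push it against the near edge of the tile and work its rear edge upwards until it tips up on edge and flops over onto the tile, then push it further on until the whole board lies flat on the tile, component side up. Do not pick the board up or carry it, leave the other things where they are, and finish clear of it.

Things in the scene. Friction and masses are not known exactly. Their poses are not given: they have to be found in the camera images.
- tile: white glazed ceramic tile, 200 x 200 mm and 10 mm thick, stuck down on the bench so that it does not move; origin at the centre of its underside (bench height), z up, x pointing away from the robot (yaw within about 0.3 rad). The near edge is the side face at x = -100 mm in this frame, upright, 10 mm high.
- board: power board: plate 96 mm (x) by 110 mm (y), 7 mm thick (2 mm dark green circuit board under a 5 mm bare aluminium spreader), on four 6 mm tall spacer feet on its component side; 0.15 to 0.27 kg, loose. Origin: centre of the plane of the feet. z points from component to aluminium side (up at the start); x points to the tile at the start, within 0.2 rad of square, front edge 5 to 40 mm from the tile.
- board_front_left (a point): corner of the board at its x = +48, y = +55 mm, half-way through the plate (9.5 mm from the plane of the feet, so 9.5 mm above the bench at the start, when the plate spans heights 6 to 13 mm); one of the two corners facing the tile at the start
- board_front_right (a point): the same at x = +48, y = -55 mm. The feet are 6 mm thick posts, 41 mm and 48 mm from the middle along x and y; low parts on the component side stay more than 13 mm in from the edges
- board_rear_left (a point): the same at x = -48, y = +55 mm; one of the two corners of the rear edge, facing the robot at the start. Turned over on the tile the board has its feet up, its origin 23 mm above the bench and its x pointing back to the robot
- board_rear_right (a point): the same at x = -48, y = -55 mm; rear edge, facing the robot at the start. A fingertip pressing this edge towards the tile with 10 to 15 N holds it by friction well enough to raise it
- reel: small solder reel, 42 mm across and 30 mm tall, standing on end on the far part of the tile; origin at the centre of its underside. Leave this where it is.
- motor_a: brushless motor, 28 mm across, 30 mm tall plus a 12 mm shaft, standing upright left of the tile's near edge; origin at the centre of its underside. Leave this where it is.
- motor_b: another such motor, standing upright right of the tile's near edge; origin at the centre of its underside. Leave this where it is.
- gps: round black satellite receiver, 60 mm across, 15 mm tall, lying on the bench to the left; origin at the centre of its underside. Leave this where it is.
- controller: flight controller in a black case, 84 x 50 x 16 mm, lying on the bench to the right (smaller than the power board); origin at the centre of its underside. Leave this where it is.
- battery: flat dark battery pack, 135 x 43 x 24 mm, lying to the left of the tile; origin at the centre of its underside. Leave this where it is.
- driver: screwdriver, 170 mm long, lying to the right of the tile; origin at the centre of its underside. Leave this where it is.
Things that resemble listed ones, but are neither listed nor needed, are in the scene too. Of the things that look like the board, take the one that is farthest to the robot's right at the start.

How it is judged (in metres and radians):
On the way:
1. the board is tipped up on its front edge, at least about 50 degrees, with that edge still low at the near edge of the tile (angle between board's own z axis and vertical between 0.9 and 2 rad and height (world z) of each of board_front_left, board_front_right below 0.03 m and x of board_front_left in the frame of tile between -0.13 and -0.08 m and x of board_front_right in the frame of tile between -0.13 and -0.08 m), for 0.1 s.
At the end, for the whole second after the job is handed in: The board lies still and flat on the tile (within about 5 degrees), turned over, component side up, with all four corners within the outline of the tile (angle between board's own z axis and vertical above 3.05 rad and height (world z) of board between 0.0205 and 0.0255 m and linear speed of board below 0.02 m/s and angular speed of board below 0.2 rad/s and x of board_front_left in the frame of tile between -0.1 and 0.1 m and y of board_front_left in the frame of tile between -0.1 and 0.1 m and x of board_front_right in the frame of tile between -0.1 and 0.1 m and y of board_front_right in the frame of tile between -0.1 and 0.1 m and x of board_rear_left in the frame of tile between -0.1 and 0.1 m and y of board_rear_left in the frame of tile between -0.1 and 0.1 m and x of board_rear_right in the frame of tile between -0.1 and 0.1 m and y of board_rear_right in the frame of tile between -0.1 and 0.1 m); the robot touches nothing.
It fails at once if the board is picked up: all four corners are more than 30 mm above the bench at once (height (world z) of each of board_front_left, board_front_right, board_rear_left, board_rear_right above 0.03 m).
It fails at once if one of the other things is moved more than 20 mm (distance of any of reel, motor_a, motor_b, gps, controller, battery, driver from where it was at the start of the episode above 0.02 m).
It also fails if it takes over 67 s, if anything falls off the work surface, if the arm or the gripper's body presses on something with over 40 N, if the wrist force passes 120 N, or if a joint passes its speed limit or range.

## Working session

There is one attempt and no reset: what is moved stays moved. The work goes in short steps, Python scripts to look and compute and a tool call to move; the robot and the scene stay as the last step left them, time stands still between calls to the robot, and variables do not carry over. Pictures are saved under pics/ and viewed, at most 10 in all, crops included, and the job is handed in when it is done.

Besides the shell and the picture viewer there is one more tool, called after "Request:" by a JSON object that holds its "name" and its "arguments", one argument or row to a line. move_arm: Moves the arm, as the interface text tells. Its arguments: {"type":"object","properties":{"plan":{"type":"array"}},"required":["plan"]}

```bash
ls; mkdir -p pics; cat > h.py <<'E'
import numpy as np, cv2
from cell import manip
def cast(c,u,v,z):
    K=c["camera_matrix"];P=c["pose"]
    d=np.array([(u-K[0,2])/K[0,0],-(v-K[1,2])/K[1,1],-1.0])
    d=P[:3,:3]@d;o=P[:3,3]
    return o+d*(z-o[2])/d[2]
def save(c,n): cv2.imwrite("pics/"+n,c["pixels"][:,:,::-1])
def world(c):
    K=c["camera_matrix"];P=c["pose"];r=c["range_z"].astype(float)
    v,u=np.mgrid[:r.shape[0],:r.shape[1]]
    p=np.stack([(u-K[0,2])/K[0,0]*r,-(v-K[1,2])/K[1,1]*r,-r],-1)
    return p@P[:3,:3].T+P[:3,3]
E
python3 - <<'E'
from h import *
a=manip.camera("top");b=manip.camera("scene")
print(a["pose"],a["camera_matrix"],b["pose"])
im=cv2.resize(a["pixels"],(800,600),interpolation=cv2.INTER_CUBIC)
cv2.imwrite("pics/top0.png",im[:,:,::-1]);save(b,"scene0.png")
np.savez("c0.npz",top=a["pixels"],w=world(a))
print(manip.get_state())
E
```

```text
pics
[[-0.0029296   0.98837461 -0.15201003  0.33015338]
 [-0.99994214 -0.00446877 -0.00978481  0.01331612]
 [-0.01035036  0.15197257  0.98833052  1.26810492]
 [ 0.          0.          0.          1.        ]] [[485.67973888   0.         259.37239974]
 [  0.         485.67973888 181.14469855]
 [  0.           0.           1.        ]] [[-8.81199774e-01 -3.47722676e-01  3.20274724e-01  7.97524866e-01]
 [ 4.72744032e-01 -6.47877821e-01  5.97300099e-01  5.78771195e-01]
 [-1.95898547e-04  6.77748677e-01  7.35293610e-01  7.19118965e-01]
 [ 0.00000000e+00  0.00000000e+00  0.00000000e+00  1.00000000e+00]]
{'time': 0.1, 'q': array([ 8.13077189e+01,  2.05865586e+01,  6.39059122e-01, -1.60224392e-02,
       -7.01355117e+01, -1.65064906e+01]), 'qvel': array([ 0.03403526, -0.02948966, -0.00254931,  0.0691526 ,  0.08835896,
       -0.02177185]), 'joint_efforts': array([-1.34774891e-03, -5.84164989e+01,  2.93751293e+01,  7.01547056e+00,
        1.01827996e-02, -4.44940827e-05]), 'ee_pos': array([0.28724152, 0.61035669, 0.22573076]), 'eef_rot': array([ 1.79916130e+02, -9.14521167e-03, -2.52042202e+01]), 'ft_force': array([-0.01650411, -0.92838856,  0.31992305]), 'ft_torque': array([0.01228005, 0.03469652, 0.00723626]), 'finger_force': 0.0, 'opening': 1.0003297357913268}
```

View pics/top0.png

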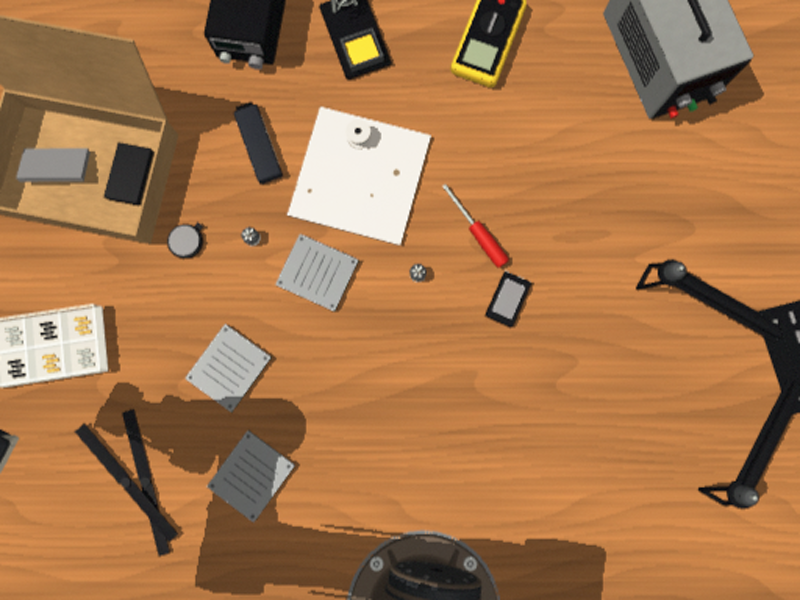

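View pics/scene0.png

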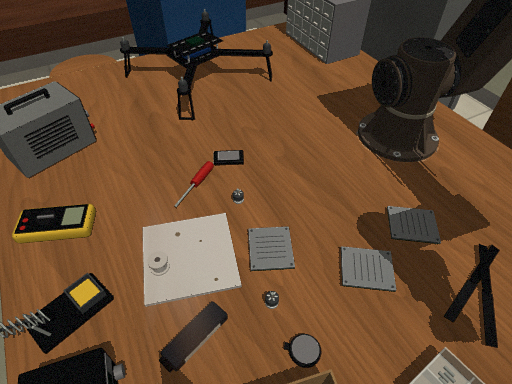

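The top view (800-px picture) shows three plates that look like the board: (318,272) in front of the tile, (229,366), and (252,475). (318,272) is farthest to the robot's right and lies just in front of the tile, so that is the one I choose. The tile is at (360,176), the reel at (360,133), and the motors at (251,236) and (418,272).

```bash
python3 - <<'E'
from h import *
a=manip.camera("top")
im=a["pixels"];hsv=cv2.cvtColor(im,cv2.COLOR_RGB2HSV)
def rect(mask,seed,z,name):
    n,l,s,c=cv2.connectedComponentsWithStats(cv2.morphologyEx(mask.astype(np.uint8),cv2.MORPH_CLOSE,np.ones((5,5))))
    k=l[seed[1],seed[0]]
    cn,_=cv2.findContours((l==k).astype(np.uint8),cv2.RETR_EXTERNAL,cv2.CHAIN_APPROX_NONE)
    p=np.array([cast(a,q[0][0],q[0][1],z)[:2] for q in max(cn,key=len)]).astype(np.float32)
    r=cv2.minAreaRect(p*1000); print(name,k,s[k],r,cv2.boxPoints(r).round(1).tolist())
    return r
S=hsv[...,1].astype(int);V=hsv[...,2].astype(int)
rect((S<40)&(V>190),(224,128),.010,"tile")
rect((S<60)&(V>110)&(V<215),(212,176),.013,"board")
for n,(u,v),z in [("ma",(251,236),.03),("mb",(418,272),.03),("reel",(358,133),.03),("batt",(258,143),.024),("gps",(185,240),.015)]:
    print(n,cast(a,u*.64,v*.64,z).round(3))
cv2.imwrite("pics/crop.png",cv2.resize(im[110:210,150:300],(750,500),interpolation=cv2.INTER_CUBIC)[:,:,::-1])
E
```

```text
tile 2 [ 184   69   92   87 5246] ((712.6346435546875, 104.7311019897461), (198.9708709716797, 199.38352966308594), 74.57227325439453) [[590.0999755859375, 35.400001525878906], [782.2999877929688, -17.700000762939453], [835.2000122070312, 174.10000610351562], [643.0, 227.1999969482422]]
board 72 [ 177  150   52   49 1504] ((543.752197265625, 174.9602508544922), (109.3740005493164, 96.46587371826172), 65.36305236816406) [[477.1000061035156, 145.39999389648438], [564.7999877929688, 105.0999984741211], [610.4000244140625, 204.60000610351562], [522.7000122070312, 244.8000030517578]]
ma [0.601 0.283 0.03 ]
mb [0.539 0.004 0.03 ]
reel [0.78  0.105 0.03 ]
batt [0.765 0.277 0.024]
gps [0.598 0.398 0.015]
```

View pics/crop.png

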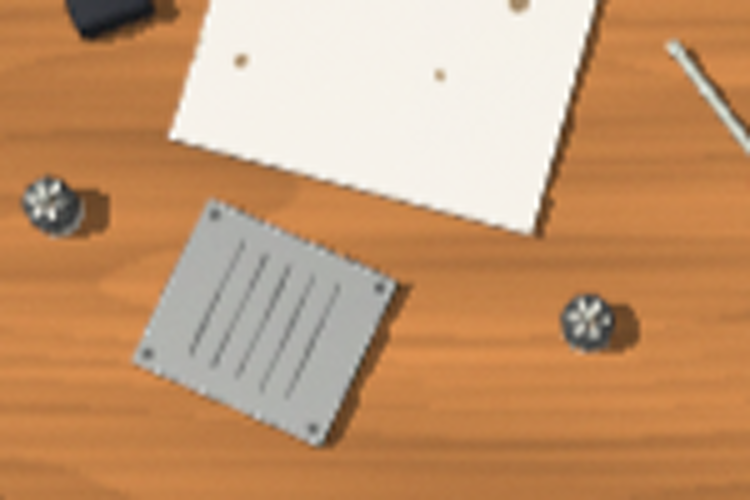

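The crop confirms the choice: the grooved aluminium plate lies 25–43 mm in front of the tile, 9° off square, with its front corners at crop (215,200) and (398,283). I'll move behind its rear edge, with the fingers 40 mm apart and parallel to the tile edge.

Request:
{"name": "move_arm", "arguments": {
  "plan": [
    [[1.72,-4.13,-0.5,0,0,0.1,4],[1.72,-4.13,-0.5,0,0,0.07,4],[1.72,-4.13,-0.5,0,0,0,4],[1.72,-4.13,-0.5,0,0,0,4],[1.72,-4.13,-0.5,0,0,0,4]]
  ]
}}

```text
time: 0.65
ee_pos: [0.3736, 0.4024, 0.2012]
eef_rot: [180.0, 0.0, -15.4]
ft_force: [1.2, 0.5, 0.1]
opening: 0.606
finger_force: 0.0
```

Request:
{"name": "move_arm", "arguments": {
  "plan": [
    [[1.72,-4.13,-1,0,0,0,4],[1.72,-4.13,-1,0,0,0,4],[1.72,-4.13,-1,0,0,0,4],[1.72,-4.13,-1,0,0,0,4],[1.72,-4.13,-1,0,0,0,4]]
  ]
}}

```text
time: 1.15
ee_pos: [0.4597, 0.196, 0.1513]
eef_rot: [-180.0, -0.0, -15.4]
ft_force: [0.6, 0.6, 0.5]
opening: 0.457
finger_force: 0.0
```

Request:
{"name": "move_arm", "arguments": {
  "plan": [
    [[0,0,-3,0,0,0,4],[0,0,-3,0,0,0,4],[0,0,-2,0,0,0,4],[0,0,-1,0,0,0,4],[0,0,0,0,0,0,4]]
  ]
}}

```text
time: 1.65
ee_pos: [0.4588, 0.1972, 0.0604]
eef_rot: [179.9, 0.1, -15.5]
ft_force: [0.8, -0.5, 0.3]
opening: 0.454
finger_force: 0.0
```

Request:
{"name": "move_arm", "arguments": {
  "plan": [
    [[0,0,-3,0,0,0,4],[0,0,-2,0,0,0,4],[0,0,-0.6,0,0,0,4],[0.48,-0.13,0,0,0,0,4],[0.48,-0.13,0,0,0,0,4]]
  ]
}}

```text
time: 2.15
ee_pos: [0.4701, 0.1959, 0.0068]
eef_rot: [-179.9, -0.1, -15.4]
ft_force: [0.5, -0.4, 0.5]
opening: 0.458
finger_force: 0.0
```

Request:
{"name": "move_arm", "arguments": {
  "plan": [
    [[0.48,-0.13,0,0,0,0,4],[0.48,-0.13,0,0,0,0,4],[0.48,-0.13,0,0,0,0,4],[0.48,-0.13,0,0,0,0,4],[0.48,-0.13,0,0,0,0,4]]
  ]
}}

```text
time: 2.65
ee_pos: [0.4931, 0.1883, 0.0056]
eef_rot: [180.0, 0.0, -15.5]
ft_force: [-1.7, -0.0, 0.1]
opening: 0.458
finger_force: 0.8
```

Request:
{"name": "move_arm", "arguments": {
  "plan": [
    [[0.48,-0.13,0,0,0,0,4],[0.48,-0.13,0,0,0,0,4],[0.48,-0.13,0,0,0,0,4],[0.2,-0.05,0,0,0,0,4],[0,0,0,0,0,0,4]]
  ]
}}

```text
time: 3.15
ee_pos: [0.51, 0.1844, 0.0056]
eef_rot: [-180.0, -0.0, -15.5]
ft_force: [-0.4, -0.1, -0.6]
opening: 0.457
finger_force: 0.0
```

```bash
python3 - <<'E'
from h import *
b=manip.camera("scene");cv2.imwrite("pics/s1.png",cv2.resize(b["pixels"][150:340,120:420],(780,494),interpolation=cv2.INTER_CUBIC)[:,:,::-1])
E
```

```text
(no output)
```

View pics/s1.png

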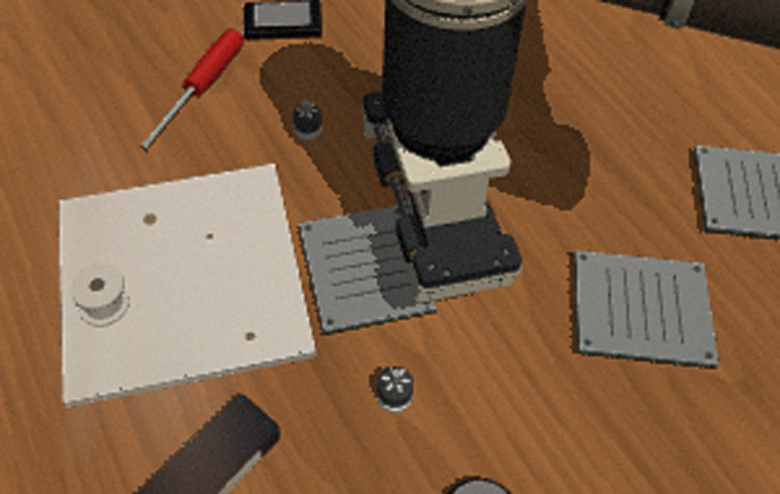

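The board is now square to the tile, with a gap of about 10 mm (tile edge near (300,260), board front edge near (310,275)). Next I'll press it against the edge.

Request:
{"name": "move_arm", "arguments": {
  "plan": [
    [[0.29,-0.08,-0.1,0,0,0,4],[0.29,-0.08,-0.1,0,0,0,4],[0.29,-0.08,0,0,0,0,4],[0.1,-0.03,0,0,0,0,4],[0,0,0,0,0,0,4]]
  ]
}}

```text
time: 3.7
ee_pos: [0.519, 0.1817, 0.0035]
eef_rot: [180.0, 0.0, -15.5]
ft_force: [-3.8, 1.1, 0.5]
opening: 0.46
finger_force: 1.7
```

Request:
{"name": "move_arm", "arguments": {
  "plan": [
    [[0.1,-0.03,0,0,0,0,4],[0,0,0,0,0,0,4]]
  ]
}}

```text
time: 3.9
ee_pos: [0.519, 0.1816, 0.0034]
eef_rot: [180.0, 0.1, -15.5]
ft_force: [-8.1, 5.4, 3.6]
opening: 0.456
finger_force: 4.7
```

Request:
{"name": "move_arm", "arguments": {
  "plan": [
    [[0.1,-0.03,0,0,0,0,4],[0,0,0,0,0,0,4]]
  ]
}}

```text
time: 4.1
ee_pos: [0.5191, 0.1815, 0.0033]
eef_rot: [180.0, 0.2, -15.5]
ft_force: [-13.8, 8.4, 7.3]
opening: 0.455
finger_force: 7.7
```

Request:
{"name": "move_arm", "arguments": {
  "plan": [
    [[0,0,0.3,0,0,0,4],[0.02,0,0.3,0,0,0,4],[0.03,-0.01,0.3,0,0,0,4]]
  ]
}}

```text
time: 4.4
ee_pos: [0.5195, 0.1811, 0.0118]
eef_rot: [179.9, 0.2, -15.5]
ft_force: [-10.7, 8.0, -0.4]
opening: 0.46
finger_force: 6.2
```

Request:
{"name": "move_arm", "arguments": {
  "plan": [
    [[0.04,-0.01,0.3,0,0,0,4],[0.05,-0.01,0.3,0,0,0,4]]
  ]
}}

```text
time: 4.6
ee_pos: [0.5202, 0.1809, 0.0178]
eef_rot: [179.9, 0.2, -15.5]
ft_force: [-11.7, 8.4, 0.6]
opening: 0.454
finger_force: 6.7
```

```bash
python3 - <<'E'
from h import *
b=manip.camera("scene");cv2.imwrite("pics/s2.png",cv2.resize(b["pixels"][190:300,180:330],(750,550),interpolation=cv2.INTER_CUBIC)[:,:,::-1])
E
```

```text
(no output)
```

View pics/s2.png

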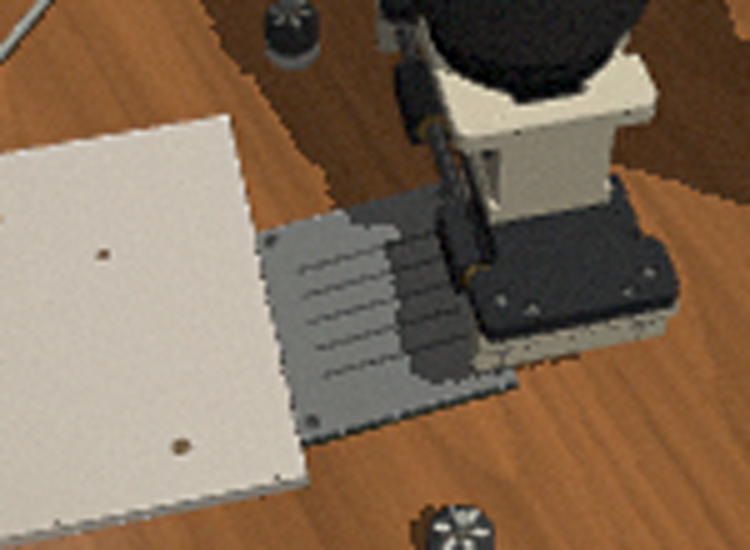

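The board's front edge is flush with the tile edge, from (262,235) to (303,443). I'll use the range data to check whether its rear has lifted.

```bash
cat >> h.py <<'E'
C=np.array([.7126,.1047]);A=np.array([.966,-.267]);B=np.array([.267,.966])
def tilt(ylo=20,yhi=85,xlo=-200,xhi=-60,name="scene",zmax=160):
    c=manip.camera(name);w=world(c);ok=c["range_z"]>0
    d=w[...,:2]-C;x=d@A*1000;y=d@B*1000;z=w[...,2]*1000
    for lo in range(xlo,xhi,10):
        m=ok&(x>lo)&(x<lo+10)&(y>ylo)&(y<yhi)&(z<zmax)&(z>-5)
        if m.sum()>3: print(lo,m.sum(),np.percentile(z[m],[5,50,95]).round(1))
    s=manip.get_state();e=(s["ee_pos"][:2]-C)*1000
    f=s["ft_force"][:2]
    print("tcp tile",(e@A).round(1),(e@B).round(1),"z",(s["ee_pos"][2]*1000).round(1),"Fn",(-f@A).round(1),"Ft",(f@B).round(1),"Fz",s["ft_force"][2].round(1),"t",s["time"])
    return c
E
python3 - <<'E'
from h import *
tilt(62,76)
E
```

```text
-200 56 [125.9 141.7 157.4]
-190 79 [107.6 137.6 157.8]
-180 60 [ 22.  106.3 123.6]
-170 47 [ 20.7  23.8 106.3]
-160 29 [18.5 20.5 22.6]
-150 26 [17.7 19.5 22.4]
-140 24 [15.3 17.3 19. ]
-130 30 [13.5 16.  18.1]
-120 25 [11.6 14.6 16.1]
-110 27 [10.6 13.2 15.3]
-100 26 [ 6.8  9.3 10.6]
-90 28 [ 7.7  9.7 11.5]
-80 25 [ 8.   9.4 10.6]
-70 29 [ 7.1  8.9 10.6]
tcp tile -206.2 22.2 z 18.0 Fn 13.4 Ft 5.1 Fz 0.2 t 4.7
```

Tilted about 9.5° and holding at 13 N. I'll continue along the arc.

Request:
{"name": "move_arm", "arguments": {
  "plan": [
    [[0.05,-0.015,0.33,0,0,0,4],[0.07,-0.02,0.33,0,0,0,4],[0.08,-0.02,0.33,0,0,0,4],[0.09,-0.025,0.33,0,0,0,4]]
  ]
}}

```text
time: 5.1
ee_pos: [0.5228, 0.1801, 0.0311]
eef_rot: [179.9, 0.2, -15.5]
ft_force: [-13.8, 8.4, 3.2]
opening: 0.458
finger_force: 7.4
```

Request:
{"name": "move_arm", "arguments": {
  "plan": [
    [[0.1,-0.03,0.32,0,0,0,4],[0.11,-0.03,0.31,0,0,0,4],[0.12,-0.03,0.31,0,0,0,4]]
  ]
}}

```text
time: 5.4
ee_pos: [0.5259, 0.1792, 0.0405]
eef_rot: [179.9, 0.2, -15.5]
ft_force: [-14.4, 8.5, 4.8]
opening: 0.457
finger_force: 8.4
```

```bash
python3 - <<'E'
from h import *
tilt(64,76)
E
```

```text
-200 43 [ -2.6 148.1 159.2]
-190 43 [ -1.7 147.7 158. ]
-180 68 [ -1.7 130.1 157.3]
-170 67 [ -1.8  41.3 130. ]
-160 35 [-1.6 34.3 37.6]
-150 27 [-1.4 30.4 32.9]
-140 23 [25.1 26.8 29.9]
-130 22 [20.5 22.6 25.4]
-120 22 [16.8 19.1 21.6]
-110 22 [13.  14.5 17.6]
-100 24 [ 8.3  9.7 12.7]
-90 25 [ 7.7  8.8 11.9]
-80 22 [ 7.8  9.4 10.8]
-70 22 [ 7.7  9.6 11.2]
tcp tile -200.0 22.2 z 41.1 Fn 16.5 Ft 4.7 Fz 5.9 t 5.45
```

Request:
{"name": "move_arm", "arguments": {
  "plan": [
    [[0.09,-0.025,0.31,0,0,0,4],[0.11,-0.03,0.3,0,0,0,4],[0.13,-0.035,0.3,0,0,0,4],[0.14,-0.04,0.29,0,0,0,4]]
  ]
}}

```text
time: 5.85
ee_pos: [0.5314, 0.1778, 0.0529]
eef_rot: [179.9, 0.2, -15.5]
ft_force: [-10.4, 4.8, 4.5]
opening: 0.456
finger_force: 6.2
```

Request:
{"name": "move_arm", "arguments": {
  "plan": [
    [[0.16,-0.045,0.29,0,0,0,4],[0.17,-0.05,0.28,0,0,0,4],[0.18,-0.05,0.28,0,0,0,4],[0.19,-0.05,0.27,0,0,0,4]]
  ]
}}

```text
time: 6.25
ee_pos: [0.5387, 0.1758, 0.0644]
eef_rot: [180.0, 0.1, -15.5]
ft_force: [-11.0, 4.5, 8.4]
opening: 0.457
finger_force: 6.3
```

```bash
python3 - <<'E'
from h import *
tilt(64,76)
E
```

```text
-200 22 [-3.3 -1.3 -0.4]
-190 23 [-3.4 -1.3  1.1]
-180 21 [-3.1 -1.2 -0. ]
-170 35 [ -2.4   0.6 153.2]
-160 76 [ -2.2  57.5 153.6]
-150 65 [ -1.9  50.8 153.5]
-140 39 [-2.2 39.7 45.5]
-130 32 [-2.7 34.  37.2]
-120 23 [22.  25.7 28.8]
-110 26 [13.5 18.  20.9]
-100 24 [ 8.2  9.6 13.6]
-90 19 [ 6.9  9.2 10.8]
-80 23 [ 8.3  9.6 11.2]
-70 23 [ 6.2  9.1 10.4]
tcp tile -186.5 22.4 z 64.9 Fn 11.4 Ft 1.0 Fz 8.1 t 6.3
```

Request:
{"name": "move_arm", "arguments": {
  "plan": [
    [[0.26,-0.07,0.38,0,0,0,4],[0.28,-0.08,0.36,0,0,0,4],[0.31,-0.085,0.34,0,0,0,4],[0.33,-0.09,0.31,0,0,0,4]]
  ]
}}

```text
time: 6.7
ee_pos: [0.5515, 0.1725, 0.0787]
eef_rot: [180.0, 0.1, -15.4]
ft_force: [-7.2, 1.8, 6.9]
opening: 0.46
finger_force: 4.4
```

Request:
{"name": "move_arm", "arguments": {
  "plan": [
    [[0.34,-0.095,0.29,0,0,0,4],[0.36,-0.1,0.27,0,0,0,4],[0.37,-0.1,0.25,0,0,0,4],[0.38,-0.1,0.24,0,0,0,4]]
  ]
}}

```text
time: 7.1
ee_pos: [0.5669, 0.1685, 0.0894]
eef_rot: [-180.0, -0.0, -15.4]
ft_force: [-1.6, -0.1, 2.0]
opening: 0.455
finger_force: 1.4
```

```bash
python3 - <<'E'
from h import *
tilt(64,76)
E
```

```text
-200 19 [-2.4 -1.2 -0.1]
-190 21 [-3.4 -1.2  0.1]
-180 21 [-3.  -1.1  0.5]
-170 21 [-2.5 -1.2  0.3]
-160 20 [-3.2 -0.8  0.6]
-150 25 [-2.6 -0.6 94.4]
-140 46 [-3.  38.3 91.1]
-130 50 [-2.2 58.7 73.4]
-120 35 [-1.7 44.3 53.6]
-110 30 [18.  27.2 35.8]
-100 22 [ 7.2  9.2 15.7]
-90 22 [ 8.   9.1 10.8]
-80 23 [ 7.3  9.1 11.5]
-70 21 [ 7.7  9.7 10.7]
tcp tile -157.0 23.0 z 89.7 Fn 0.6 Ft -0.3 Fz 2.7 t 7.15
```

Tilt is about 60° with the front edge still low at the tile edge, and the contact is light. I'll push forward now with little further rise.

Request:
{"name": "move_arm", "arguments": {
  "plan": [
    [[0.39,-0.11,0.18,0,0,0,4],[0.39,-0.11,0.15,0,0,0,4],[0.39,-0.11,0.1,0,0,0,4],[0.39,-0.11,0.05,0,0,0,4]]
  ]
}}

```text
time: 7.55
ee_pos: [0.5828, 0.1639, 0.0935]
eef_rot: [180.0, -0.0, -15.5]
ft_force: [-0.6, 0.7, 0.2]
opening: 0.456
finger_force: 0.2
```

Request:
{"name": "move_arm", "arguments": {
  "plan": [
    [[0.39,-0.11,0,0,0,0,4],[0.39,-0.11,0,0,0,0,4],[0.39,-0.11,0,0,0,0,4]]
  ]
}}

```text
time: 7.85
ee_pos: [0.5943, 0.1606, 0.0934]
eef_rot: [180.0, 0.0, -15.5]
ft_force: [-0.4, 0.5, 0.1]
opening: 0.46
finger_force: 0.1
```

```bash
python3 - <<'E'
from h import *
b=tilt(64,76)
cv2.imwrite("pics/s3.png",cv2.resize(b["pixels"][150:310,130:330],(750,600),interpolation=cv2.INTER_CUBIC)[:,:,::-1])
E
```

```text
-200 20 [-2.9 -1.   0.3]
-190 23 [-2.6 -1.1  0.5]
-180 19 [-2.3 -0.9  0.1]
-170 20 [-2.2 -0.7  1.1]
-160 22 [-2.  -0.5  1.1]
-150 22 [-2.5 -0.9  1.3]
-140 22 [-3.2 -0.7  0.6]
-130 22 [-3.4 -1.   0.4]
-120 18 [-2.4 -0.7  1.3]
-110 37 [34.4 63.  93.6]
-100 26 [ 7.5 10.4 28.5]
-90 24 [ 7.4  8.8 10.5]
-80 23 [ 7.8  8.5 11. ]
-70 23 [ 7.8  9.3 10.8]
tcp tile -128.7 22.5 z 93.4 Fn -1.3 Ft 1.0 Fz 0.1 t 7.9
```

View pics/s3.png

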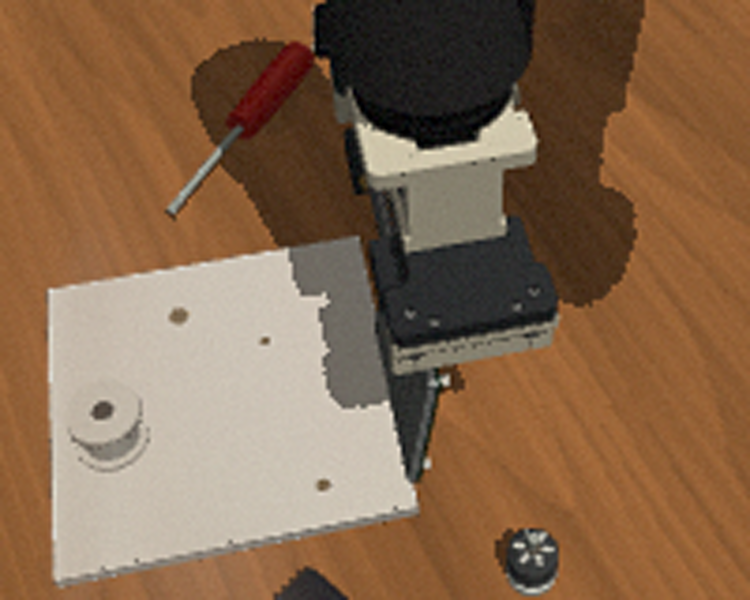

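The board stands nearly upright at the tile edge (front-left corner near (415,478)). I'll keep pushing gently until it topples.

Request:
{"name": "move_arm", "arguments": {
  "plan": [
    [[0.29,-0.08,0,0,0,0,4],[0.29,-0.08,0,0,0,0,4],[0.29,-0.08,0,0,0,0,4],[0.29,-0.08,0,0,0,0,4],[0.29,-0.08,0,0,0,0,4]]
  ]
}}

```text
time: 8.4
ee_pos: [0.6088, 0.1568, 0.0936]
eef_rot: [-180.0, -0.0, -15.5]
ft_force: [-0.7, 1.4, -0.1]
opening: 0.455
finger_force: 0.0
```

Request:
{"name": "move_arm", "arguments": {
  "plan": [
    [[0.29,-0.08,0,0,0,0,4],[0.29,-0.08,0,0,0,0,4],[0.29,-0.08,0,0,0,0,4],[0.29,-0.08,0,0,0,0,4]]
  ]
}}

```text
time: 8.8
ee_pos: [0.6203, 0.1535, 0.0936]
eef_rot: [-180.0, -0.0, -15.5]
ft_force: [0.6, 0.7, -0.3]
opening: 0.457
finger_force: 0.0
```

```bash
python3 - <<'E'
from h import *
tilt(64,76,-150,20)
E
```

```text
-150 21 [-2.2 -0.9  0.8]
-140 23 [-2.7 -1.4  1.6]
-130 22 [-2.7 -1.1  0.9]
-120 24 [-2.6 -1.   1.3]
-110 11 [-2.4 -0.6 18.9]
-100 25 [25.  36.8 62.5]
-90 41 [ 7.  55.  75.7]
-80 28 [  7.7   9.8 100.1]
-70 24 [ 8.3  9.7 12.9]
-60 24 [ 7.3  9.1 10.4]
-50 23 [ 8.4  9.2 11.4]
-40 23 [ 7.8  9.4 11.4]
-30 25 [ 7.4  8.6 10.6]
-20 24 [ 7.5  9.2 10.7]
-10 22 [ 8.2  9.8 11.5]
0 23 [ 7.6  9.1 10.6]
10 26 [ 7.6  9.5 11.2]
tcp tile -101.7 22.6 z 93.5 Fn -0.5 Ft 0.4 Fz 0.4 t 8.85
```

Request:
{"name": "move_arm", "arguments": {
  "plan": [
    [[0.29,-0.08,0,0,0,0,4],[0.29,-0.08,0,0,0,0,4],[0.29,-0.08,0,0,0,0,4],[0.29,-0.08,0,0,0,0,4],[0.29,-0.08,0,0,0,0,4]]
  ]
}}

```text
time: 9.35
ee_pos: [0.6349, 0.1495, 0.0936]
eef_rot: [-180.0, -0.0, -15.5]
ft_force: [0.6, -0.1, -0.8]
opening: 0.455
finger_force: 0.0
```

Request:
{"name": "move_arm", "arguments": {
  "plan": [
    [[0.29,-0.08,-0.1,0,0,0,4],[0.29,-0.08,-0.1,0,0,0,4],[0.29,-0.08,-0.1,0,0,0,4],[0.29,-0.08,-0.1,0,0,0,4],[0,0,0,0,0,0,4]]
  ]
}}

```text
time: 9.85
ee_pos: [0.6464, 0.1462, 0.0893]
eef_rot: [180.0, 0.0, -15.5]
ft_force: [-0.1, -0.1, 0.6]
opening: 0.454
finger_force: 0.0
```

```bash
python3 - <<'E'
from h import *
b=tilt(64,76,-150,40)
cv2.imwrite("pics/s4.png",cv2.resize(b["pixels"][150:310,130:330],(750,600),interpolation=cv2.INTER_CUBIC)[:,:,::-1])
E
```

```text
-150 22 [-3.3 -1.2 -0.2]
-140 24 [-2.6 -1.   0.2]
-130 22 [-2.1 -1.1  0.3]
-120 23 [-3.1 -1.4  0.8]
-110 22 [-1.8 -0.6  0.8]
-100 20 [ 7.4  8.9 10.4]
-90 20 [14.4 16.2 18. ]
-80 24 [14.8 15.9 17.2]
-70 24 [14.9 16.4 18.1]
-60 23 [14.5 15.9 18.1]
-50 27 [15.9 17.9 21.8]
-40 23 [15.5 17.4 21. ]
-30 22 [14.6 16.6 18.7]
-20 25 [14.6 16.9 18. ]
-10 25 [13.3 15.8 18.4]
0 21 [ 8.6 16.  17.4]
10 26 [ 7.5  9.5 11.4]
20 26 [ 7.8  9.7 11. ]
30 22 [ 7.3  9.4 10.8]
tcp tile -75.2 22.4 z 89.3 Fn -0.8 Ft 0.5 Fz -0.1 t 9.9
```

View pics/s4.png

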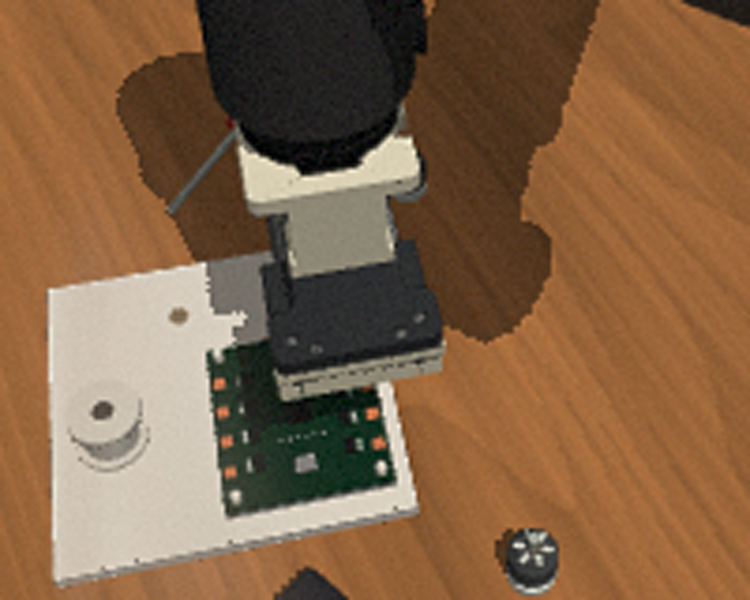

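The board has flopped over onto the tile, component side up, from the front edge at (395,470) to the rear edge at (225,500). It appears to be fully on the tile. I'll retreat up and back, then check from the top.

Request:
{"name": "move_arm", "arguments": {
  "plan": [
    [[-1,0,3,0,0,0,4],[-2,1,4,0,0,0,4],[-3,3,2,0,0,0,4],[-3,4,0,0,0,0,4],[-3,4,0,0,0,0,4]]
  ]
}}

```text
time: 10.4
ee_pos: [0.5254, 0.2675, 0.1809]
eef_rot: [-179.9, -0.1, -15.5]
ft_force: [0.2, 1.6, -1.1]
opening: 0.452
finger_force: 0.0
```

Request:
{"name": "move_arm", "arguments": {
  "plan": [
    [[-2,4,0,0,0,0,4],[-2,4,0,0,0,0,4],[-2,4,0,0,0,0,4],[-2,4,0,0,0,0,4],[-2,4,0,0,0,0,4]]
  ]
}}

```text
time: 10.9
ee_pos: [0.4249, 0.4679, 0.1799]
eef_rot: [-180.0, -0.0, -15.4]
ft_force: [1.5, 0.0, -0.9]
opening: 0.459
finger_force: 0.0
```

Request:
{"name": "move_arm", "arguments": {
  "plan": [
    [[-1,4,0,0,0,0,4],[-1,4,0,0,0,0,4],[-1,4,0,0,0,0,4],[-1,4,0,0,0,0,4],[0,0,0,0,0,0,4]]
  ]
}}

```text
time: 11.4
ee_pos: [0.3842, 0.6304, 0.1781]
eef_rot: [180.0, -0.0, -15.3]
ft_force: [0.8, -0.3, -0.4]
opening: 0.45
finger_force: 0.0
```

```bash
python3 - <<'E'
from h import *
a=manip.camera("top");h=cv2.cvtColor(a["pixels"],cv2.COLOR_RGB2HSV)
w=world(a);d=(w[...,:2]-C)*1000;x=d@A;y=d@B
m=(h[...,2]<110)&(abs(x)<120)&(abs(y)<110)&(w[...,2]<.05)&(w[...,2]>.004)
m=cv2.morphologyEx(m.astype(np.uint8),cv2.MORPH_OPEN,np.ones((3,3)));n,l,s,_=cv2.connectedComponentsWithStats(m)
k=1+s[1:,4].argmax();v,u=np.where(l==k)
p=np.array([(cast(a,i,j,.016)[:2]-C)*1000 for i,j in zip(u,v)]);p=np.c_[p@A,p@B].astype(np.float32)
r=cv2.minAreaRect(p);print(r,cv2.boxPoints(r).round(1).tolist())
z=w[...,2][l==k]*1000;print(np.percentile(z,[5,50,95]))
cv2.imwrite("pics/top2.png",cv2.resize(a["pixels"][60:220,110:310],(750,600),interpolation=cv2.INTER_CUBIC)[:,:,::-1])
print(manip.get_state()["ee_pos"])
E
```

```text
((-42.456787109375, 29.403949737548828), (110.72738647460938, 93.10831451416016), 88.91062927246094) [[-90.0999984741211, -25.100000381469727], [3.0, -26.799999237060547], [5.099999904632568, 83.9000015258789], [-87.9000015258789, 85.5999984741211]]
[13.37688138 17.6830379  22.0127126 ]
[0.38477559 0.62829455 0.17818676]
```

View pics/top2.png

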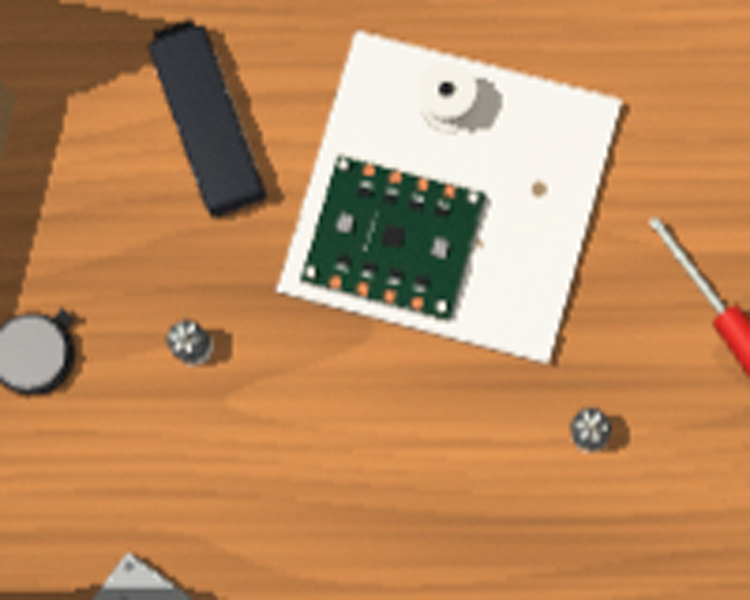

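The board lies flat on the tile, component side up, at (395,240). It has about 9 mm of margin at the near edge and 14 mm at the left, and everything else is untouched.

```bash
python3 -c "
from cell import manip
print(manip.hand_in())"
```

```text
the job is handed in; nothing more can be done
None
```

The power board was tipped up against the tile's near edge, flopped over and now lies flat on the tile, component side up, about 9 mm inside the near edge; the arm is clear and I handed the job in at about 11.5 s, though the hand-in call returned no verdict.

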